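# Hold the end flap's hinge leaf in line on the kaleidoscope tube

### The job

Pick up the mahogany flap whose brass hinge leaf has one single middle knuckle (not the flap with two knuckles) and bring that knuckle in between the two knuckles of the hinge leaf on the copper tube in the vise, so that all the holes line up for the hinge pin. The flap must be level, brass side up, sticking out from the tube's end in line with the tube. Finish while still holding it there steadily in the gripper, not letting go and not pressing it hard against the tube at any time, and leave everything else on the bench where it lies.

Things in the scene. Friction and masses are not known exactly. Their poses are not given: they have to be found in the camera images.
- flap: Flap to pick up: dark red mahogany block 60 (x) by 48 (y) by 18 (z) mm, brass leaf on its upper face (top at 21 mm) and ONE brass knuckle at the middle of its +x side, reached by a 20 mm wide strip of leaf. Lies flat, brass up, 0.06 to 0.13 kg, left or right in front of the vise. Grip from above across its 48 mm width. Origin: centre of the block's underside; z up, x towards the knuckle.
- flap_bore (a point): Centre of the flap's knuckle hole: flap frame (47, 0, 14) mm, axes as the flap's, hole along y. Knuckle 20 mm long (y -10 to 10), 18 mm outside diameter, 10 mm bore.
- other_flap: Look-alike flap, same block and leaf, but with TWO knuckles (y from -24 to -10 and 10 to 24 mm); it does not fit. Same frame. Leave it alone.
- vise: Green bench vise fixed to the bench; a copper tube, 50 mm diameter, is clamped level along its x, tube top 140 mm high, open near end at x = -84 mm. On top of that end a level brass leaf 58 mm wide with two knuckles sticking out to -x. Jaws 127 mm high; screw sticks out 145 mm to -y, 122 mm high. Before the knuckles only the low pin block. Origin: centre of underside, z up, -x to the near end.
- tube_bore (a point): On the axis of the tube leaf's knuckle holes (along y), midway between the knuckles: vise frame (-100, 0, 147) mm, axes as the vise's. Knuckles 18 mm outside, 10 mm bore, y -29 to -13 and 13 to 29 mm; the 26 mm gap is open above, below, in front; the leaf's edge is 12 mm behind the axis. Lined up, flap_bore is here and the flap's x, y, z point as the vise's.
- pin_block: Pale wooden block 30 x 80 x 20 mm with three upright brass hinge pins 5 mm thick, 50 mm high overall. Origin: centre of underside. Bystander.
- focus_ring: Brass focusing ring, 62 mm outside, 14 mm high. Origin: centre of underside. Bystander.
- mirror_strip: Smoky mirror strip 150 (x) x 26 x 4 mm lying flat. Origin: centre of underside. Bystander.
- cabochon: Frosted glass dome, 36 mm across, 13.5 mm high. Origin: centre of underside. Bystander.
- end_plug: Stepped round mahogany plug, 54 mm across, 22 mm high. Origin: centre of underside. Bystander.
Not all that is in view belongs to the job. Leave any blue look-alike of the flap alone.

How it is judged:
By the outcome, as a careful person would: the job done as asked, in the order asked, and still so for the second after the job is handed in, while the arm keeps its last pose, push and grip.
It also fails if it takes over 42 s, if anything falls off the work surface, if the arm or the gripper's body presses on something with over 40 N, if the wrist force passes 120 N, or if a joint passes its speed limit or range.

### The arm

A 7-joint arm with a two-finger parallel gripper is mounted at the origin on the work surface. World frame = base frame: x ahead of the robot, y to its left, z up, the work surface at z = 0. Lengths are in mm, angles in rad, forces in N, time in s.
With the tool pointing down it reaches from about 400 to 875 mm from the base axis. Payload 4.4 kg.
Tool frame: the origin (TCP) lies on the centre line of the jaws, within the pads' length; the fingertips stand 25 mm ahead of it and the grasp point (between the pads) lies 6 mm ahead of it (env.nose_length is the distance from the TCP to the fingertips, in mm); z points along the fingers, y is the line along which they close (so a half turn about z gives the same grasp; the last joint's range is limited). The gripper opens to 85 mm and grips with 20 to 120 N. Pads are 22 mm wide; open, the fingers measure 114 mm over their backs; the gripper's body (76 mm by 85 mm) begins 54 mm behind the grasp point. The pads swing forward as they close: fully open they stand 13 mm farther back than shut.
Start: joints at [-1.409, 0.628, 0.038, 1.517, -0.027, 0.996, -0.02], TCP at [146.767, 633.228, 230.913] pointing down, gripper open.
Joint ranges: [-3.06, 3.06], [-0.37, 2.12], [-1.25, 1.32], [0.18, 2.47], [-1.1, 4.24], [0.23, 1.98], [-2.94, 2.94]. Speed limits (rad/s): [2.57, 2.57, 3.14, 3.14, 3.14, 3.14, 3.14].

### API

Orientations are given as a unit quaternion [x, y, z, w].
In Python, from rig import env gives the robot as it stands.
- The arm moves only by the tool servo_tool, never from a script. Its argument "plan" is a list that holds one entry, the list of rows, each a list of 5 numbers: the finger opening in m, from 0 to 0.0854, then the shift along the tool's x, y, z in m, then the turn about the tool's z in degrees. A call has exactly 8 rows; each row shifts and turns the commanded pose from where the row before left it, along the tool's axes as they then stand; what a row does not reach is not made up. A row lasts 1/12 s, in which the tool goes at most 41.7 mm and 7.16 degrees, less where a joint would pass 70% of its speed; a pose out of reach is approached as far as the arm can. A call is refused whole if a number of a shift passes 0.0417 or a number of a turn 7.16, either way. A call with a gripper value outside its range is refused whole. The fingers move at their own pace and stop on an object; the grip force is fixed at half the most. Time passes only in rows, so rows that do not move let the fingers close, or fill a call up. It gives the time, the measured TCP pose, the force, the opening and the grip force at its end, in the units of the state.
- env.read_state(): the state, without advancing time (a new reading comes with each control period).
- env.camera(name): name is "scene" or "top"; returns the picture (480x640x3 uint8, red, green, blue); there is no depth.
- env.camera_info(name): a dict with "vfov" (degrees; the focal length in pixels is half the picture's height over the tangent of half this angle, whatever the lens; pixels are square), "cx", "cy" (the principal point, pixels), "rvec" (rotation vector, rad) and "tvec" (3), from world to camera coordinates, as OpenCV has them. Camera axes: x right, y down, z forward; pixel columns grow to the right and rows downward; lengths in mm; the calibration is good to about 2 mm. A picture is of the moment at which its call begins. camera_info takes no time and is no camera call.
- env.close_job(): hands the job in; it is judged then, once.
The state is a dict: "time": time; "joint_pos": joint angles; "joint_vel": joint speeds; "joint_efforts": joint torques, N m; "position": TCP position; "tool_rot": TCP orientation; "ft_force": force on the tool from outside, world axes, zero at the start; "torque": the same for the moment, N m; "finger_gap": finger opening in mm; "grip_force": force on a finger pad.
Only numpy, scipy, OpenCV 4.12 (cv2) and the standard library are available. Lean on these libraries where they do the work, as an engineer would, in place of code of your own. Each camera call takes 0.05 s, during which the arm holds its last target. There are 200 camera calls.

## Working session

There is one attempt and no reset: what is moved stays moved. The work goes in short steps, Python scripts to look and compute and a tool call to move; the robot and the scene stay as the last step left them, time stands still between calls to the robot, and variables do not carry over. Pictures are saved under pics/ and viewed, at most 10 in all, crops included, and the job is handed in when it is done.

Besides the shell and the picture viewer there is one more tool, called after ">>>" in YAML: its name, and indented under it one key for each argument. servo_tool: Moves the arm, as the interface text tells. Its arguments: {"type":"object","properties":{"plan":{"type":"array"}},"required":["plan"]}

```bash
mkdir -p pics; ls
python3 - <<'E'
from rig import env
import cv2
for n in("scene","top"):
    cv2.imwrite(f"pics/{n}0.png",env.camera(n)[:,:,::-1]);print(n,env.camera_info(n))
s=env.read_state();print(s['time'],s['position'],s['tool_rot'],s['finger_gap'],s['ft_force'])
E
```

```text
pics
scene {'vfov': 55.18533322784941, 'cx': 320.6986183369892, 'cy': 242.3308545828769, 'rvec': array([ 1.34849439,  2.08477243, -0.98416973]), 'tvec': array([ 201.66187927, -215.29025636, 1422.20128334])}
top {'vfov': 57.51784409353408, 'cx': 318.43613591858656, 'cy': 236.90882118888524, 'rvec': array([ 2.09614756, -2.11685359,  0.2208693 ]), 'tvec': array([  31.70890771,  582.59570215, 1074.72032233])}
0.1 [146.65810535 632.66153    230.08059086] [ 1.13658229e-01  9.93519540e-01 -8.51738879e-04 -7.82867292e-05] 85.1897292175172 [-0.15626649 -0.42853586  0.34233065]
```

View pics/scene0.png

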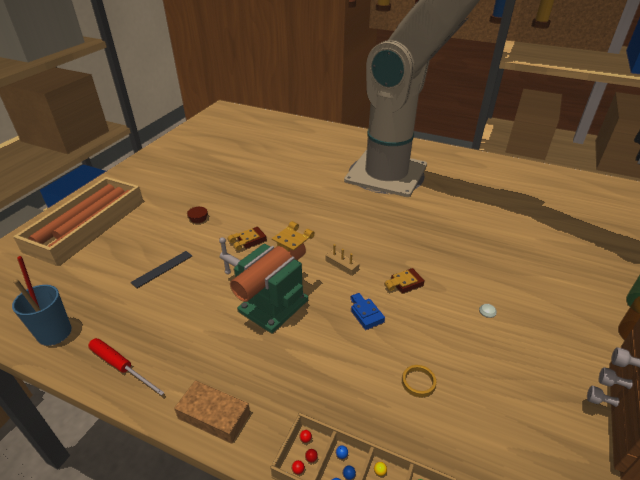

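View pics/top0.png

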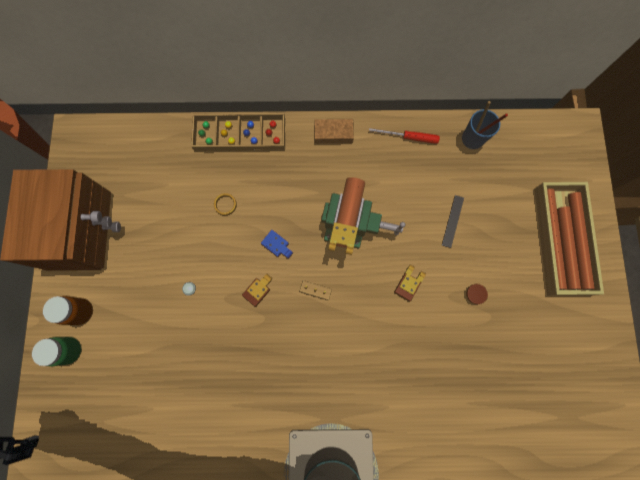

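The single-knuckle flap is at about (258,291) in the top view. The two-knuckle flap is at (410,283), and the tube leaf's knuckles are at about (342,245). I'll enlarge these areas next.

Run:
```python
import cv2,numpy as np
t=cv2.imread("pics/top0.png");s=cv2.imread("pics/scene0.png")
def c(im,x,y,w=50,h=37,k=8): return cv2.resize(im[y:y+h,x:x+w],(w*k,h*k),interpolation=cv2.INTER_CUBIC)
cv2.imwrite("pics/m0.png",np.vstack([np.hstack([c(t,235,270),c(t,315,215)]),np.hstack([c(s,380,260),c(s,270,217)])]))
```

```text
(no output)
```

View pics/m0.png

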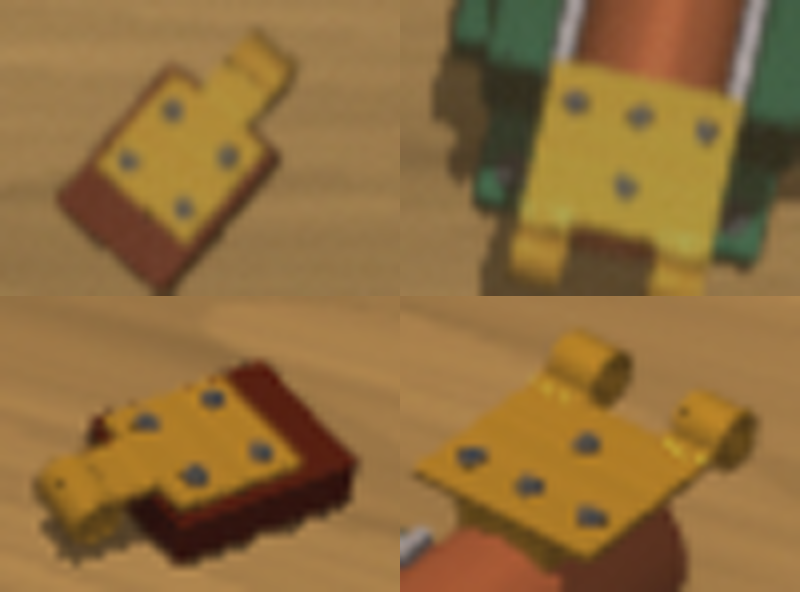

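Top row of the mosaic: flap block corners at crop (172,65), (278,158), (60,200) and (163,293); tube leaf corners at (553,62), (742,98), (520,222) and (712,258). The bottom row shows the same features from the scene camera. I'll fit both poses using both cameras.

```bash
cat > h.py <<'E'
import cv2,numpy as np
from scipy.optimize import least_squares
from rig import env
def proj(n,P):
    i=env.camera_info(n);f=240/np.tan(np.radians(i['vfov']/2))
    K=np.array([[f,0,i['cx']],[0,f,i['cy']],[0,0,1.]])
    return cv2.projectPoints(np.array(P,float).reshape(-1,1,3),i['rvec'],i['tvec'],K,None)[0][:,0]
def place(p,Q):
    c,s=np.cos(p[2]),np.sin(p[2]);Q=np.array(Q,float)
    return np.c_[p[0]+c*Q[:,0]-s*Q[:,1],p[1]+s*Q[:,0]+c*Q[:,1],Q[:,2]]
def fit(obs,p0):
    # obs: cam -> list of (model point, pixel)
    def r(p): return np.concatenate([(proj(n,place(p,[a for a,_ in o]))-[b for _,b in o]).ravel() for n,o in obs.items()])
    s=least_squares(r,p0,x_scale=[10,10,.1],loss='soft_l1');return s.x,r(s.x).reshape(-1,2)
def crop(u,v,ox,oy,x0,y0,k=8): return [x0+(u-ox+.5)/k-.5,y0+(v-oy+.5)/k-.5]
E
python3 - <<'E'
from h import *
F=[(30,24,18),(30,-24,18),(-30,24,18),(-30,-24,18)]
a=[crop(*p,0,0,235,270) for p in [(172,65),(278,158),(60,200),(163,293)]]
b=[crop(*p,0,296,380,260) for p in [(178,520),(95,420),(355,460),(262,362)]]
ft=dict(top=list(zip(F,a)));fs=dict(scene=list(zip(F,b)))
for o in(ft,fs,{**ft,**fs}):
    p,r=fit(o,[400,150,-.7]);print('flap',p.round(3),r.round(1).tolist())
L=[(-88,29,143),(-88,-29,143)]
vt=dict(top=list(zip(L,[crop(*p,400,0,315,215) for p in [(520,222),(712,258)]])))
S=L+[(-100,-13,147),(-100,29,147)]
vs=dict(scene=list(zip(S,[crop(*p,400,296,270,217) for p in [(710,470),(540,380),(613,377),(735,443)]])))
for o in(vt,vs,{**vt,**vs}):
    p,r=fit(o,[600,-20,-.2]);print('vise',p.round(3),place(p,[(-100,0,147)])[0].round(1),r.round(1).tolist())
E
```

```text
flap [446.051 193.164  -0.705] [[0.3, -0.3], [0.6, -0.3], [-0.9, 0.2], [-0.1, 0.4]]
flap [446.186 192.934  -0.711] [[0.1, 0.8], [-1.2, -0.4], [0.6, 0.2], [0.2, -0.7]]
flap [446.102 193.024  -0.708] [[0.4, -0.4], [0.7, -0.3], [-0.8, 0.2], [-0.1, 0.4], [0.2, 0.8], [-1.1, -0.4], [0.7, 0.2], [0.2, -0.7]]
vise [ 6.32284e+02 -4.71310e+01 -2.00000e-01] [534.3 -27.3 147. ] [[0.1, 0.0], [-0.1, -0.0]]
vise [ 6.28817e+02 -5.43400e+01 -2.70000e-01] [532.4 -27.7 147. ] [[-0.5, 0.3], [0.0, 0.6], [0.3, -0.3], [0.2, -0.6]]
vise [ 6.30743e+02 -5.07100e+01 -2.36000e-01] [533.5 -27.3 147. ] [[0.4, -0.1], [0.0, 0.7], [-0.1, 0.5], [-0.2, 1.2], [0.0, 0.1], [0.4, -0.5]]
```

Both cameras agree on the flap: (446,193), yaw -40.6°. The tube bore is at about (533.7,-27.4,147), yaw about -12°. I'll move to above the flap.

>>> servo_tool:
  plan:
    - [[0.085,-0.015,-0.014,0,0],[0.085,-0.025,-0.023,0,0],[0.085,-0.025,-0.023,0,0],[0.085,-0.025,-0.023,0,0],[0.085,-0.025,-0.023,0,0],[0.085,-0.025,-0.023,0,0],[0.085,-0.025,-0.023,0,0],[0.085,-0.025,-0.023,0,0]]

```text
time: 0.77
position: [292.9, 418.2, 230.7]
tool_rot: [0.114, 0.994, -0.0, -0.0]
ft_force: [0.5, 0.3, -0.5]
finger_gap: 85.0
grip_force: 0.0
```

>>> servo_tool:
  plan:
    - [[0.085,-0.025,-0.023,0,0],[0.085,-0.025,-0.023,0,0],[0.085,-0.025,-0.023,0,0],[0.085,-0.025,-0.023,0,0],[0.085,-0.025,-0.023,0,0],[0.085,-0.025,-0.023,0,0],[0.085,-0.025,-0.023,0.02,0],[0.085,-0.01,-0.01,0.02,0]]

```text
time: 1.43
position: [437.4, 207.3, 191.3]
tool_rot: [0.116, 0.993, -0.0, 0.002]
ft_force: [0.5, -0.0, -0.6]
finger_gap: 85.7
grip_force: 0.0
```

>>> servo_tool:
  plan:
    - [[0.085,0,0,0.025,4.5],[0.085,0,0,0.025,7],[0.085,0,0,0.02,7],[0.085,0,0,0.01,6],[0.085,0,0,0,3],[0.085,0,0,0,0],[0.085,0,0,0,0],[0.085,0,0,0,0]]

```text
time: 2.1
position: [434.2, 211.6, 111.2]
tool_rot: [0.346, 0.938, 0.0, 0.0]
ft_force: [0.2, -0.4, 0.7]
finger_gap: 85.0
grip_force: 0.0
```

```bash
cat >> h.py <<'E'
from scipy.spatial.transform import Rotation as R
def rd():
    s=env.read_state();M=R.from_quat(s['tool_rot']).as_matrix()
    print(round(s['time'],2),s['position'].round(1),'tilt',M[:2,2].round(4),'ydeg',np.degrees(np.arctan2(M[1,1],M[0,1])).round(2),'F',s['ft_force'].round(1),s['finger_gap'].round(1),s['grip_force'].__round__(1))
    return s,M
E
python3 - <<'E'
from h import *
s,M=rd();print((M.T@(np.array([446.1,193,28])-s['position'])).round(1))
for n in("scene","top"): cv2.imwrite(f"pics/{n}1.png",env.camera(n)[:,:,::-1])
a=cv2.imread("pics/top1.png");b=cv2.imread("pics/scene1.png")
c=lambda im,x,y:cv2.resize(im[y:y+75,x:x+50],None,fx=8,fy=8,interpolation=2)
cv2.imwrite("pics/m1.png",np.hstack([c(a,235,250),c(b,380,220)]))
E
```

```text
Traceback (most recent call last):
  File "h.py", line 19, in rd
    print(round(s['time'],2),s['position'].round(1),'tilt',M[:2,2].round(4),'ydeg',np.degrees(np.arctan2(M[1,1],M[0,1])).round(2),'F',s['ft_force'].round(1),s['finger_gap'].round(1),s['grip_force'].__round__(1))
                                                                                                                                                             ^^^^^^^^^^^^^^^^^^^^^
AttributeError: 'float' object has no attribute 'round'
```

```bash
sed -i "s/s\['finger_gap'\].round(1)/s['finger_gap'].__round__(1)/" h.py
python3 - <<'E'
from h import *
s,M=rd();print((M.T@(np.array([446.1,193,28])-s['position'])).round(1))
E
```

```text
2.1 [434.2 211.6 111.2] tilt [0.0005 0.0004] ydeg 49.54 F [ 0.2 -0.4  0.7] 85.0 0.0
[-21.2  -6.5  83.2]
```

>>> servo_tool:
  plan:
    - [[0.085,-0.01,-0.003,0,0],[0.085,-0.011,-0.0035,0,0],[0.085,0,0,0.015,0],[0.085,0,0,0.025,0],[0.085,0,0,0.02,0],[0.085,0,0,0.013,0],[0.085,0,0,0.007,0],[0.085,0,0,0.003,0]]

```text
time: 2.77
position: [445.8, 192.1, 27.3]
tool_rot: [0.347, 0.938, -0.0, -0.0]
ft_force: [0.9, 0.3, 0.6]
finger_gap: 85.1
grip_force: 0.0
```

>>> servo_tool:
  plan:
    - [[0.07,0,0,0,0],[0.062,0,0,0,0],[0.055,0,0,0,0],[0.05,0,0,0,0],[0.045,0,0,0,0],[0.04,0,0,0,0],[0.03,0,0,0,0],[0.03,0,0,0,0]]

```text
time: 3.43
position: [445.7, 192.9, 28.0]
tool_rot: [0.346, 0.938, 0.0, 0.0]
ft_force: [-0.4, -0.7, 0.6]
finger_gap: 29.8
grip_force: 0.0
```

>>> servo_tool:
  plan:
    - [[0.03,0,0,-0.005,0],[0.03,0,0,-0.015,0],[0.03,0,0,-0.03,0],[0.03,0,0,-0.03,0],[0.03,0,0,-0.03,0],[0.03,0,0,-0.03,0],[0.03,0,0,-0.02,0],[0.03,0,0,0,0]]

```text
time: 4.1
position: [448.0, 193.8, 192.1]
tool_rot: [0.347, 0.938, 0.003, 0.003]
ft_force: [1.2, -0.1, -0.8]
finger_gap: 29.9
grip_force: 0.0
```

Run:
```python
from h import *
s,M=rd()
for n in("scene","top"): cv2.imwrite(f"pics/{n}1.png",env.camera(n)[:,:,::-1])
p=s['position'];a=proj('top',[p])[0].astype(int);b=proj('scene',[p])[0].astype(int);print(a,b)
A=cv2.imread("pics/top1.png");B=cv2.imread("pics/scene1.png")
c=lambda im,x,y:cv2.resize(im[y-37:y+38,x-25:x+25],None,fx=8,fy=8,interpolation=2)
cv2.imwrite("pics/m1.png",np.hstack([c(A,*a),c(B,*b)]))
```

```text
4.1 [448.  193.8 192.1] tilt [0.0072 0.0038] ydeg 49.44 F [ 1.2 -0.1 -0.8] 29.9 0.0
[243 284] [418 215]
```

View pics/m1.png

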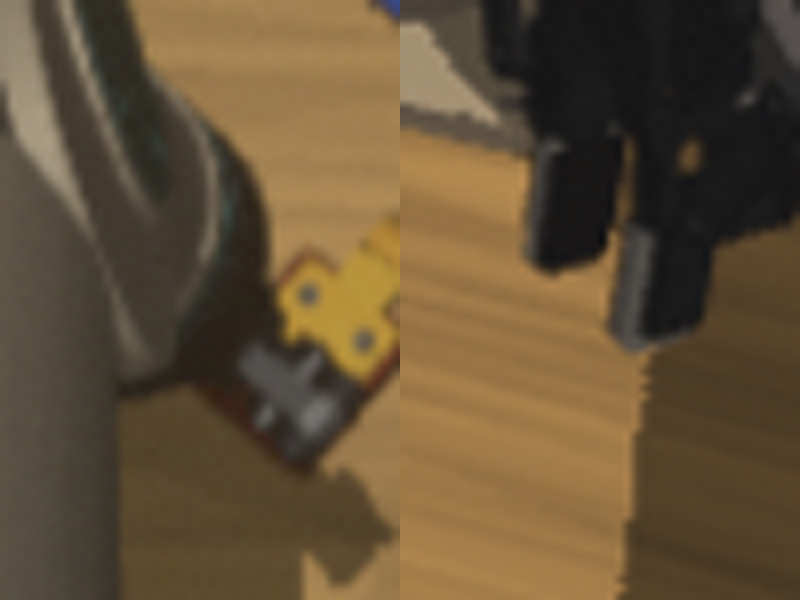

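The gripper closed on nothing, and the flap hasn't moved: its corner is still at top pixel (256,278). I'll measure where the fingertips really are.

Run:
```python
from h import *
s,M=rd();print(env.nose_length)
p=s['position']
for d in(0,6,25):
  for y in(-15,15,-27,27):
    print(d,y,proj('scene',[p+M@[0,y,d]])[0].round(1),((proj('scene',[p+M@[0,y,d]])[0]-[393,178])*8+[400,0]).round())
```

```text
4.2 [445.8 193.1 188.6] tilt [0.0015 0.0011] ydeg 49.46 F [ 0.1  0.5 -0.2] 30.0 0.0
25.0
0 -15 [413.5 212.2] [564. 274.]
0 15 [422.1 220.1] [633. 337.]
0 -27 [410.2 209.1] [538. 249.]
0 27 [425.6 223.4] [661. 363.]
6 -15 [413.1 214.6] [561. 293.]
6 15 [421.6 222.5] [629. 356.]
6 -27 [409.8 211.5] [535. 268.]
6 27 [425.2 225.8] [657. 383.]
25 -15 [412. 222.] [552. 352.]
25 15 [420.3 230. ] [619. 416.]
25 -27 [408.7 218.9] [526. 327.]
25 27 [423.8 233.3] [646. 443.]
```

Run:
```python
from h import *
s,M=rd()
im=env.camera('scene')[:,:,::-1].copy()
c=cv2.resize(im[185:260,380:460],None,fx=10,fy=8,interpolation=2) if 0 else cv2.resize(im[190:245,390:460],None,fx=10,fy=10,interpolation=2)
p=s['position']
for y in(-15,15):
  for x in(-11,11):
    q=(proj('scene',[p+M@[x,y,25]])[0]-[390,190])*10+4.5
    cv2.circle(c,tuple(q.round().astype(int).tolist()),4,(0,0,255),1)
    q=(proj('scene',[p+M@[x,y,0]])[0]-[390,190])*10+4.5
    cv2.circle(c,tuple(q.round().astype(int).tolist()),4,(0,255,0),-1)
cv2.imwrite("pics/m2.png",np.clip(c*1.5,0,255))
```

```text
4.2 [445.8 193.1 188.6] tilt [0.0015 0.0011] ydeg 49.46 F [ 0.1  0.5 -0.2] 30.0 0.0[ WARN:0@1.195] global loadsave.cpp:1063 imwrite_ Unsupported depth image for selected encoder is fallbacked to CV_8U.
```

View pics/m2.png

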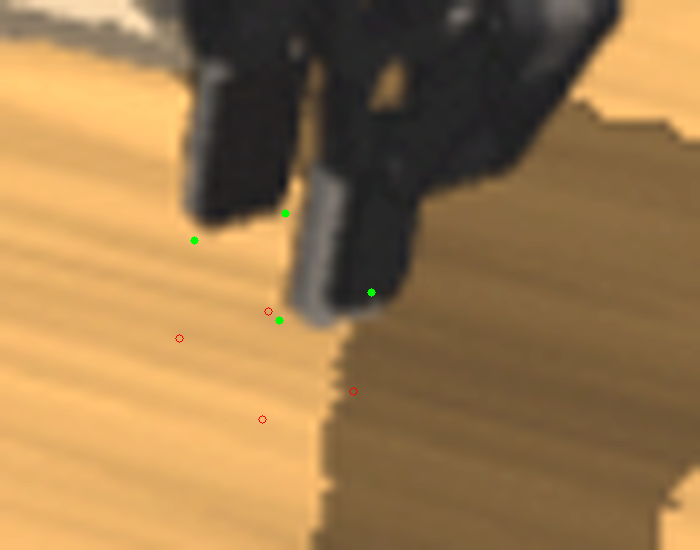

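The fingertips show level with the reported TCP, not 25 mm ahead of it: left tip (190,218) and right tip (290,312) against the green TCP markers. That explains closing above the block, so I'll go about 23 mm lower. Heights from here on will be relative to the grasp.

>>> servo_tool:
  plan:
    - [[0.085,0,0,0,0],[0.085,0,0,0.015,0],[0.085,0,0,0.03,0],[0.085,0,0,0.03,0],[0.085,0,0,0.03,0],[0.085,0,0,0.03,0],[0.085,0,0,0.015,0],[0.085,0,0,0.01,0]]

```text
time: 4.92
position: [443.4, 191.7, 24.6]
tool_rot: [0.347, 0.938, -0.002, -0.002]
ft_force: [-0.1, -0.3, -0.4]
finger_gap: 84.9
grip_force: 0.0
```

>>> servo_tool:
  plan:
    - [[0.085,0,0,0.007,0],[0.085,0,0,0.005,0],[0.085,0,0,0.004,0],[0.085,0,0,0.003,0],[0.085,0,0,0.002,0],[0.085,0,0,0.001,0],[0.085,0,0,0,0],[0.085,0,0,0,0]]

```text
time: 5.58
position: [445.9, 193.1, 6.3]
tool_rot: [0.346, 0.938, 0.0, 0.0]
ft_force: [0.0, 0.3, -0.8]
finger_gap: 85.2
grip_force: 0.0
```

>>> servo_tool:
  plan:
    - [[0.085,0,0,0.002,0],[0.075,0,0,0.002,0],[0.065,0,0,0,0],[0.06,0,0,0,0],[0.055,0,0,0,0],[0.053,0,0,0,0],[0.053,0,0,0,0],[0.053,0,0,0,0]]

```text
time: 6.25
position: [445.7, 192.9, 2.0]
tool_rot: [0.347, 0.938, 0.0, 0.0]
ft_force: [-0.0, 0.6, -0.2]
finger_gap: 53.2
grip_force: 0.0
```

>>> servo_tool:
  plan:
    - [[0.05,0,0,0,0],[0.048,0,0,0,0],[0.046,0,0,0,0],[0.042,0,0,0,0],[0.04,0,0,0,0],[0.04,0,0,0,0],[0.04,0,0,0,0],[0.04,0,0,0,0]]

```text
time: 6.92
position: [445.7, 192.9, 2.3]
tool_rot: [0.347, 0.938, 0.0, 0.0]
ft_force: [-0.3, -1.0, 5.8]
finger_gap: 46.5
grip_force: 60.8
```

Gripped, with 60 N at a 46.5 mm opening. Next I'll lift it and move to a staging point 40 mm short of the knuckles.

>>> servo_tool:
  plan:
    - [[0.04,0,0,-0.005,0],[0.04,0,0,-0.015,0],[0.04,0,0,-0.025,0],[0.04,0,0,-0.03,0],[0.04,0,0,-0.03,0],[0.04,0,0,-0.03,0],[0.04,0,0,-0.02,0],[0.04,0,0,-0.01,0]]

```text
time: 7.58
position: [446.6, 193.3, 169.6]
tool_rot: [0.347, 0.938, 0.002, 0.001]
ft_force: [0.3, 0.2, -0.9]
finger_gap: 46.1
grip_force: 62.2
```

>>> servo_tool:
  plan:
    - [[0.04,-0.008,-0.009,0,0],[0.04,-0.016,-0.018,0,0],[0.04,-0.02,-0.023,0,0],[0.04,-0.022,-0.025,0,0],[0.04,-0.022,-0.025,0,0],[0.04,-0.022,-0.025,0,0],[0.04,-0.015,-0.018,0,0],[0.04,-0.0084,-0.0091,0,0]]

```text
time: 8.25
position: [446.1, -14.1, 165.5]
tool_rot: [0.349, 0.937, -0.001, -0.001]
ft_force: [0.3, 0.5, -1.3]
finger_gap: 46.7
grip_force: 62.2
```

>>> servo_tool:
  plan:
    - [[0.04,0,0,0,-3],[0.04,0,0,0,-5],[0.04,0,0,0,-6],[0.04,0,0,0,-6],[0.04,0,0,0,-5],[0.04,0,0,0,-3.6],[0.04,0,0,0,0],[0.04,0,0,0,0]]

```text
time: 8.92
position: [446.9, -10.2, 165.8]
tool_rot: [0.105, 0.994, -0.0, -0.001]
ft_force: [0.2, 0.3, -1.9]
finger_gap: 46.5
grip_force: 62.2
```

```bash
cat > look.py <<'E'
from h import *
import sys
s,M=rd()
k=int(sys.argv[1]);x,y,w,hh=315,215,50,50
T=env.camera('top')[:,:,::-1];S=env.camera('scene')[:,:,::-1]
cv2.imwrite(f"pics/top{k}.png",T);cv2.imwrite(f"pics/scene{k}.png",S)
c=lambda im,x,y:cv2.resize(im[y:y+75,x:x+50],None,fx=8,fy=8,interpolation=2)
cv2.imwrite(f"pics/L{k}.png",np.hstack([c(T,315,215),c(S,275,190)]))
E
python3 look.py 3
```

```text
8.92 [446.9 -10.2 165.8] tilt [-0.0026 -0.    ] ydeg 77.89 F [ 0.2  0.3 -1.9] 46.5 62.2
```

View pics/L3.png

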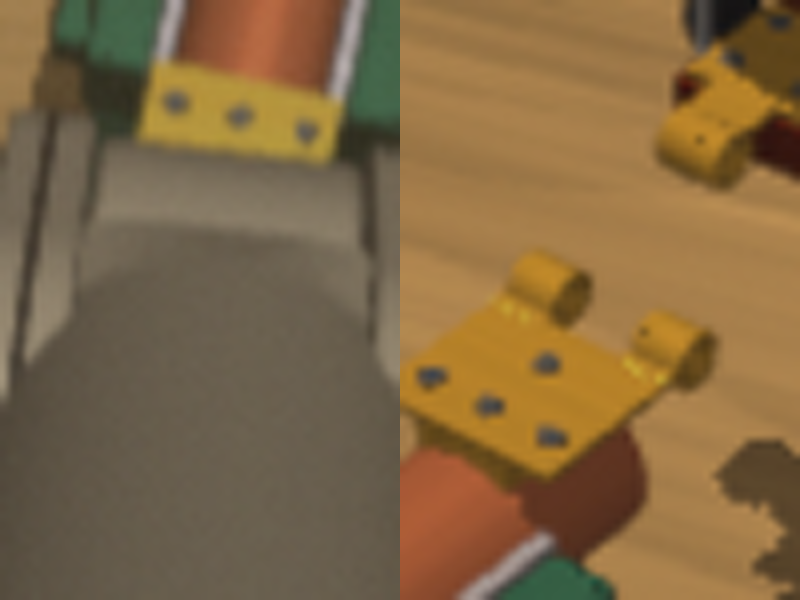

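In the scene view, the tube knuckle end faces are at crop (572,293) and (697,358), and the flap's knuckle end face is near (735,165). The arm hides the gap from the top camera. I'll refine the vise yaw and compare the predicted flap bore with what the picture shows.

Run:
```python
from h import *
L2=[(-88,29,143),(-88,-29,143)]
tp=[crop(*p,400,0,315,215) for p in [(520,222),(712,258),(553,62),(742,98)]]
sc=[crop(*p,400,296,270,217) for p in [(710,470),(540,380),(588,557),(415,470)]]+[crop(*p,400,0,275,190) for p in[(572,293),(697,358)]]
for Ln in(46,48,50,52,54):
  B=L2+[(-88+Ln,29,143),(-88+Ln,-29,143)]
  for nm,o in(('top',dict(top=list(zip(B,tp)))),('sc',dict(scene=list(zip(B+[(-100,-13,147),(-100,29,147)],sc)))),('both',dict(top=list(zip(B,tp)),scene=list(zip(B+[(-100,-13,147),(-100,29,147)],sc))))):
    p,r=fit(o,[630,-50,-.2]);print(Ln,nm,p.round(3),place(p,[(-100,0,147)])[0].round(1),abs(r).mean().round(2))
# overlay
v=[631.5,-48,-.21]
im=cv2.imread('pics/scene3.png')[190:250,275:345];c=cv2.resize(im,None,fx=10,fy=10,interpolation=2)
th=np.linspace(0,2*np.pi,40)
ring=lambda x,y,z,r:[(x+r*np.cos(t),y,z+r*np.sin(t)) for t in th]
def draw(P,col):
    q=((proj('scene',P)-[275,190])*10+4.5).round().astype(int);cv2.polylines(c,[q.reshape(-1,1,2)],True,col,1)
for y in(-13,29,-29,13): draw(place(v,ring(-100,y,147,9)),(0,0,255))
draw(place(v,[(-88,29,143),(-88,-29,143),(-38,-29,143),(-38,29,143)]),(0,0,255))
f=[447.3,-10.1,np.radians(77.89-90)]
h=165.8-2.1
for y in(-10,10): draw(place(f,ring(47,y,14+h,9)),(255,0,0))
draw(place(f,[(30,-24,18+h),(30,24,18+h)]),(255,0,0));draw(place(f,[(30,24,h),(30,24,18+h)]),(255,0,0))
cv2.imwrite('pics/ov3.png',c)
```

```text
46 top [ 6.34248e+02 -4.84400e+01 -2.09000e-01] [536.4 -27.7 147. ] 0.54
46 sc [ 6.28373e+02 -5.37130e+01 -2.57000e-01] [531.6 -28.3 147. ] 0.23
46 both [ 6.31109e+02 -5.07520e+01 -2.33000e-01] [533.8 -27.7 147. ] 0.64
48 top [ 6.33331e+02 -4.80810e+01 -2.07000e-01] [535.5 -27.6 147. ] 0.31
48 sc [ 6.27809e+02 -5.30540e+01 -2.50000e-01] [530.9 -28.3 147. ] 0.26
48 both [ 6.30895e+02 -4.99780e+01 -2.26000e-01] [533.4 -27.6 147. ] 0.54
50 top [ 6.3238e+02 -4.7838e+01 -2.0600e-01] [534.5 -27.4 147. ] 0.09
50 sc [ 6.27289e+02 -5.23450e+01 -2.42000e-01] [530.2 -28.4 147. ] 0.44
50 both [ 6.30592e+02 -4.91550e+01 -2.18000e-01] [533.  -27.5 147. ] 0.55
52 top [ 6.31418e+02 -4.76460e+01 -2.06000e-01] [533.5 -27.2 147. ] 0.2
52 sc [ 6.26931e+02 -5.15090e+01 -2.33000e-01] [529.6 -28.4 147. ] 0.65
52 both [ 6.30013e+02 -4.84960e+01 -2.11000e-01] [532.2 -27.5 147. ] 0.6
54 top [ 6.30473e+02 -4.74130e+01 -2.06000e-01] [532.6 -27.  147. ] 0.41
54 sc [ 6.2675e+02 -5.0529e+01 -2.2200e-01] [529.2 -28.5 147. ] 0.86
54 both [ 6.29214e+02 -4.79610e+01 -2.05000e-01] [531.3 -27.6 147. ] 0.73
```

View pics/ov3.png

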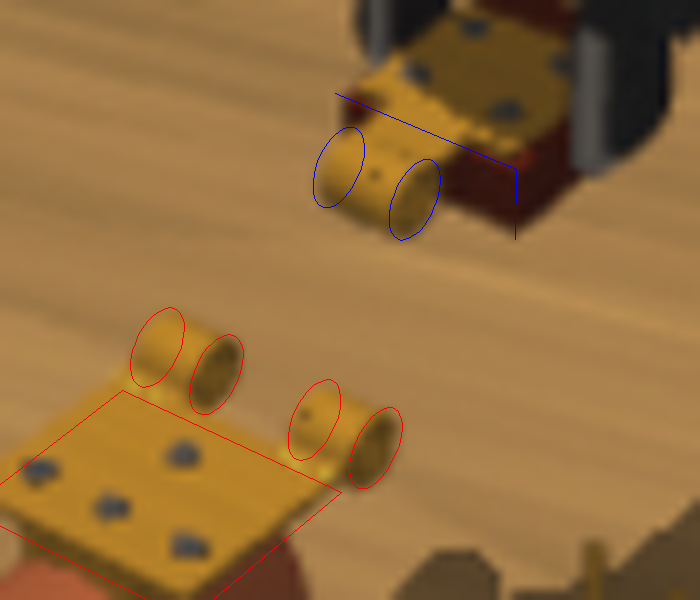

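Run:
```python
from h import *
tp=[crop(*p,400,0,315,215) for p in [(520,222),(712,258),(553,62),(742,98)]]
sc=[crop(*p,400,296,270,217) for p in [(710,470),(540,380),(588,557),(415,470)]]+[crop(*p,400,0,275,190) for p in[(572,293),(697,358)]]
def r(p):
  z=p[3];B=[(-88,29,z),(-88,-29,z),(-88+p[4],29,z),(-88+p[4],-29,z)]
  return np.r_[(proj('top',place(p,B))-tp).ravel(),(proj('scene',place(p,B+[(-100,-13,147),(-100,29,147)]))-sc).ravel()]
o=least_squares(r,[631,-48,-.21,145,50],x_scale=[10,10,.1,5,5],loss='soft_l1');p=o.x
print(p.round(3),place(p,[(-100,0,147)])[0].round(1),r(p).reshape(-1,2).round(1).tolist())
s,M=rd();b=place(p,[(-147,0,133)])[0];print(b,(M.T@(np.array([*b[:2],135.1])-[.4,.1,0]-s['position'])).round(1))
```

```text
[ 6.31445e+02 -4.87790e+01 -2.19000e-01  1.47203e+02  4.91310e+01] [533.8 -27.1 147. ] [[0.2, -0.4], [-0.0, 0.1], [0.2, 0.2], [0.1, 0.5], [0.2, -1.0], [-0.4, -0.1], [0.2, 0.5], [-0.2, 0.4], [0.2, 0.8], [0.4, 0.1]]
9.02 [447.4  -9.9 166.2] tilt [-0.0016 -0.0002] ydeg 77.93 F [ 0.8  0.4 -0.4] 46.3 62.2
[487.94916322 -16.87287279 133.        ] [-40.8   1.5  31. ]
```

>>> servo_tool:
  plan:
    - [[0.04,0,0.0015,0.004,0],[0.04,0,0,0.008,0.3],[0.04,0,0,0.008,0],[0.04,-0.004,0,0.007,0],[0.04,-0.006,0,0.004,0],[0.04,-0.004,0,0,0],[0.04,0,0,0,0],[0.04,0,0,0,0]]

```text
time: 9.68
position: [462.6, -11.1, 135.9]
tool_rot: [0.107, 0.994, -0.0, 0.0]
ft_force: [-0.5, -0.2, -1.0]
finger_gap: 46.6
grip_force: 62.2
```

```bash
cat > ov.py <<'E'
from h import *
import sys
k=sys.argv[1]
s,M=rd();v=[631.5,-48.4,-.2145]
P=s['position']
im=env.camera('scene')[:,:,::-1]
X,Y=280,205
c=cv2.resize(im[Y:Y+45,X:X+60],None,fx=13,fy=13,interpolation=2)
th=np.linspace(0,2*np.pi,40)
ring=lambda x,y,z,r:[(x+r*np.cos(t),y,z+r*np.sin(t)) for t in th]
def draw(Q,col):
    q=((proj('scene',Q)-[X,Y])*13+6).round().astype(int);cv2.polylines(c,[q.reshape(-1,1,2)],True,col,1)
for y in(-13,29,-29,13): draw(place(v,ring(-100,y,147,9)),(0,0,255))
f=[P[0]+.4,P[1]+.1,np.arctan2(M[1,1],M[0,1])-np.pi/2];h=P[2]-2.1
for y in(-10,10): draw(place(f,ring(47,y,14+h,9)),(255,0,0))
draw(place(f,[(30,-24,18+h),(30,24,18+h)]),(255,0,0));draw(place(f,[(30,24,h),(30,24,18+h)]),(255,0,0))
cv2.imwrite(f'pics/ov{k}.png',c)
t=place(v,[(-147,0,133)])[0];print('to go',(M.T@(np.array([t[0]-.4,t[1]-.1,135.1])-P)).round(1))
E
python3 ov.py 4
```

```text
9.68 [462.6 -11.1 135.9] tilt [ 0.0003 -0.0001] ydeg 77.72 F [-0.5 -0.2 -1. ] 46.6 62.2
to go [-25.6  -0.7   0.8]
```

View pics/ov4.png

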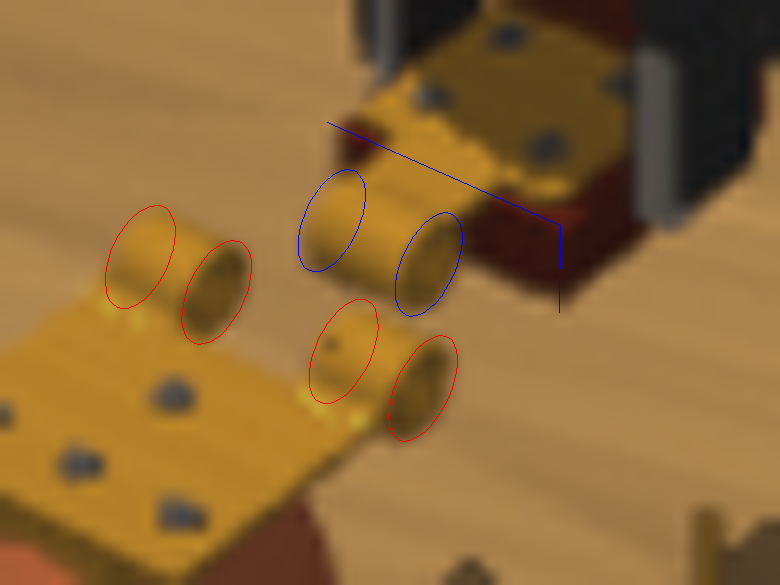

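The overlays match both leaves to about 1 mm, so I'll slide it in.

>>> servo_tool:
  plan:
    - [[0.04,-0.003,-0.0005,0.0005,0],[0.04,-0.005,0,0,0],[0.04,-0.005,0,0,0],[0.04,-0.005,0,0,0],[0.04,-0.004,0,0,0],[0.04,-0.003,0,0,0],[0.04,-0.0005,0,0,0],[0.04,0,0,0,0]]

```text
time: 10.4
position: [487.1, -16.9, 135.3]
tool_rot: [0.107, 0.994, -0.0, -0.0]
ft_force: [0.0, -0.2, -2.1]
finger_gap: 46.3
grip_force: 62.2
```

```bash
python3 ov.py 5
```

```text
10.4 [487.1 -16.9 135.3] tilt [-0.0001  0.    ] ydeg 77.74 F [ 0.  -0.2 -2.1] 46.3 62.2
to go [-0.5 -0.2  0.2]
```

View pics/ov5.png

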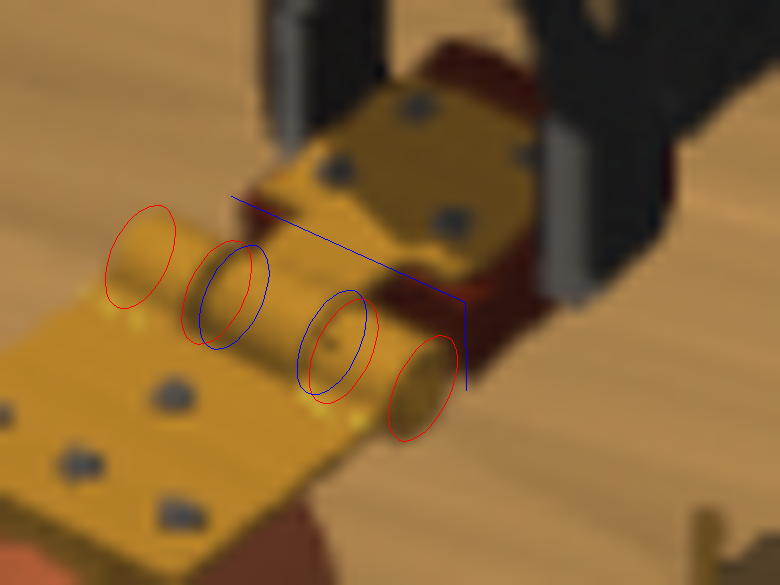

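The knuckle sits in the gap, the barrel outlines run on in one line, and there's no contact force. I'll do a last check with averaged readings and a clean close-up.

Run:
```python
from h import *
L=[];I=[]
for i in range(8):
    I.append(env.camera('scene')[:,:,::-1].astype(float));s=env.read_state();L.append(s['position'])
P=np.mean(L,0);M=R.from_quat(s['tool_rot']).as_matrix();print(P.round(2),s['ft_force'].round(1))
t=place([631.5,-48.4,-.2145],[(-147,0,133)])[0];print((M.T@(np.array([t[0]-.4,t[1]-.1,135.1])-P)).round(2))
c=np.mean(I,0).astype(np.uint8)[218:243,285:318]
cv2.imwrite('pics/fin.png',cv2.convertScaleAbs(cv2.resize(c,None,fx=24,fy=24,interpolation=2),alpha=1.3))
```

```text
[486.71 -16.77 135.38] [-0.5 -0.1 -0.9]
[-0.84 -0.27  0.28]
```

View pics/fin.png

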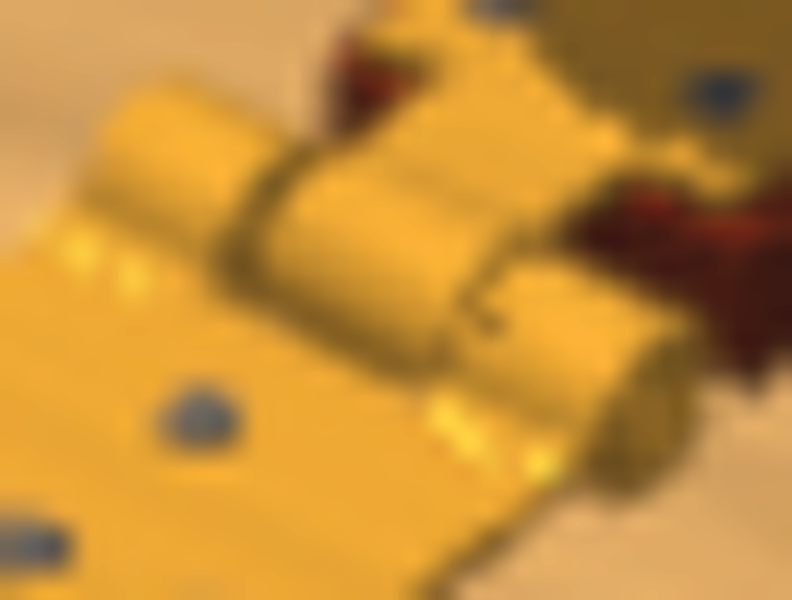

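It's centred with small gaps on both sides: the left gap is at about (240,220) and the right at about (480,290). I'll apply a final trim of under 1 mm.

>>> servo_tool:
  plan:
    - [[0.04,-0.0004,-0.0004,0.0002,0],[0.04,-0.0003,0,0,0],[0.04,0,0,0,0],[0.04,0,0,0,0],[0.04,0,0,0,0],[0.04,0,0,0,0],[0.04,0,0,0,0],[0.04,0,0,0,0]]

```text
time: 11.52
position: [487.5, -17.3, 135.2]
tool_rot: [0.107, 0.994, 0.0, -0.0]
ft_force: [-0.3, -0.1, -1.2]
finger_gap: 46.4
grip_force: 62.2
```

Run:
```python
from h import *
L=[]
for i in range(6): env.camera('scene');L.append(env.read_state()['position'])
rd();print(np.mean(L,0).round(2));print(env.close_job())
```

```text
11.82 [487.5 -17.3 135.2] tilt [-0.0001 -0.    ] ydeg 77.75 F [ 0.2  0.8 -2. ] 46.6 62.2
[487.52 -17.36 135.19]
the job is handed in; nothing more can be done
None
```

I handed the job in at 11.8 s: the single-knuckle flap is held level, brass side up, with its knuckle between the tube's two knuckles. By my camera estimate the holes line up to about 1 mm, with no sign of pressing on the tube. The first grasp closed just above the flap without moving it, so I went lower and gripped it on the second try.

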